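# Close up the slide-drying cabinet

## Task

Close up the small drying cabinet on the microscopy bench: first push the pulled-out tray fully home, then push the open door fully shut. The vials stand loose on the tray, so push smoothly enough that they stay standing, and do not touch them; leave the other things on the bench where they are.

Things in the scene. Friction and masses are not known exactly. Their poses are not given: they have to be found in the camera images.
- cabinet: low white drying cabinet, fixed, 220 mm deep, 285 wide, 122 high, clear window in its top. Origin on the bench (z = 0) in its front plane, below the middle of the door opening; x points into the cabinet (away from the robot at yaw 0), y left, z up. Opening: y = -93 to +93 mm, z = 22 to 114 mm. A control column with display and knob (6 mm proud) lies right of it, out to y = -180 mm
- tray (a joint): how far the aluminium tray stands out of the cabinet, in m: 0 = fully home (its front flush with the cabinet's front plane, end stop), grows as it is pulled out along the cabinet's -x, at most 0.115. It slides stiffly (about 1 N) and stays where it is left
- tray_front (a point): middle of the top edge of the tray's front panel, on its outer face, 108 mm above the bench. The panel is flat, upright, 160 mm wide (cabinet y), from 24 to 108 mm above the bench, 8 mm thick
- door (a joint): angle of the cabinet door, in rad: 0 = shut (end stop), 1.57 = standing straight out along the cabinet's -x, at most 2.1. The hinge is upright, at the left (+y) side of the opening; light friction, the door stays where it is left. There is no latch and no handle
- door_hinge (a point): point on the door's hinge axis, at the height of the door's top edge (118 mm above the bench); in the cabinet's frame x = 0, y = +98 mm. The axis lies in the door's inner face
- door_edge (a point): top of the door's free edge, mid-thickness, 190 mm from the hinge. The door is a flat grey frame with a clear pane, 190 mm wide, 10 mm thick, from 12 to 118 mm above the bench; its outer face is 10 mm from the inner one and looks to the left (+y) when the door stands straight out, to the robot when shut
- vial0: small glass vial with white cap, 28 mm across, 48 mm high, standing loose on the tray floor (30 mm above the bench), right of the tray's middle; origin at the centre of its underside, z along its axis
- vial1: the same kind of vial, in the middle of the tray
- vial2: the same kind of vial, left of the tray's middle
- beaker: bystander: glass beaker, 68 mm across, 85 mm high; origin at the centre of its underside
- tip_rack: bystander: grey rack of pipette tips, 85 by 120 mm, 56 mm high; origin at the centre of its underside
- slide_box: bystander: cardboard box for glass slides, 80 by 90 mm, 34 mm high; origin at the centre of its underside

How it is judged:
On the way, in this order (a step that is already met when the one before it is completed fails the run):
1. the tray is pushed fully home (within 4 mm) while the door still stands open (value of joint tray below 0.004 m and value of joint door above 0.6 rad), for 0.2 s.
2. the door is pushed shut (value of joint door below 0.04 rad), for 0.2 s.
At the end, for the whole second after the job is handed in: The tray is home within 4 mm, the door is shut within 0.04 rad (8 mm at its free edge), and the three vials stand upright (within 0.2 rad) and at rest inside the cabinet (value of joint tray below 0.004 m and value of joint door below 0.04 rad and angle between each of vial0, vial1, vial2's own z axis and vertical below 0.2 rad and x of each of vial0, vial1, vial2 in the frame of cabinet above 0.008 m and linear speed of each of vial0, vial1, vial2 below 0.02 m/s); the robot touches nothing.
It fails at once if a vial on the tray is tipped over (angle between any of vial0, vial1, vial2's own z axis and vertical above 0.4 rad).
It fails at once if a vial is lifted off the tray (height (world z) of any of vial0, vial1, vial2 above 0.045 m).
It fails at once if the robot touches a vial (contact force between any of the fingers, the arm and vial0 above 0.5 N or contact force between any of the fingers, the arm and vial1 above 0.5 N or contact force between any of the fingers, the arm and vial2 above 0.5 N).
It fails at once if the door is swung in while the tray still stands out (value of joint tray above 0.012 m and value of joint door below 0.9 rad).
It fails at once if the beaker, the tip rack or the slide box is moved by more than 20 mm (distance of any of beaker, tip_rack, slide_box from where it was at the start of the episode above 0.02 m).
It also fails if it takes over 54 s, if anything falls off the work surface, if the arm or the gripper's body presses on something with over 40 N, if the wrist force passes 120 N, or if a joint passes its speed limit or range.

## Robot

A 7-joint arm with a two-finger parallel gripper is mounted at the origin on the work surface. World frame = base frame: x ahead of the robot, y to its left, z up, the work surface at z = 0. Lengths are in m, angles in rad, forces in N, time in s.
With the tool pointing down it reaches from about 0.375 to 0.925 m from the base axis. Payload 3.1 kg.
Tool frame: the origin (TCP) lies at the centre of the arm's flange, where the gripper is bolted on; the fingertips stand 173 mm ahead of it and the grasp point (between the pads) lies 155 mm ahead of it (arm.grasp_offset is the distance from the TCP to the grasp point, in m); y points along the fingers, z is the direction in which the jaws open and shut, and the axes are right-handed (so a half turn about y gives the same grasp; the last joint's range is limited). The gripper opens to 85 mm and grips with 20 to 120 N. Pads are 22 mm wide; open, the fingers measure 114 mm over their backs; the gripper's body (76 mm by 85 mm) begins 54 mm behind the grasp point. The pads swing forward as they close: fully open they stand 13 mm farther back than shut.
Start: joints at [1.242, 0.383, 0.044, 1.598, -0.018, 1.161, -0.05], TCP at [0.149, -0.633, 0.405] pointing down, gripper open.
Joint ranges: [-2.61, 2.61], [-0.41, 2.15], [-1.48, 1.57], [0, 2.5], [-1.57, 4.71], [0.05, 1.97], [-2.85, 2.85]. Speed limits (rad/s): [2.79, 2.79, 3.14, 3.14, 3.14, 3.14, 3.14].

## Interface

Orientations are given as a unit quaternion [w, x, y, z].
In Python, from station import arm, viewer gives the robot as it stands. The module is installed in compiled form; this text tells all that it offers. Calls block until the motion is done:
- arm.move_ptp(position, orientation): joint-space move of the TCP to a pose.
- arm.servo_line(position, orientation=None, v=0.15, until_force=None): straight line of the TCP; orientation=None keeps the orientation; v is the mean speed in m/s. With until_force (N) it stops when the force on the tool has changed by that much, and returns True; else False.
- arm.goto_joints(angles): joint-space move.
- arm.set_gripper(opening, force=None): finger opening in m; force is the grip in N (None keeps the last); returns when the fingers have stopped.
- arm.wait(seconds).
- arm.inverse_kinematics(position, orientation): joint angles nearest the present ones, or None.
- arm.observe(): the state.
- viewer.get_image(name): name is "scene" or "top" or "wrist"; returns the picture (400x640x3 uint8, red, green, blue); there is no depth.
- viewer.camera_model(name): a dict with "mtx" (3x3 intrinsics, pixels), "xyz" and "rotation" of the camera in the world. Camera axes: x right, y down, z forward; pixel columns grow to the right and rows downward; lengths in m; the calibration is good to about 2 mm. A picture is of the moment at which its call begins: read the wrist's pose just before it. camera_model takes no time and is no camera call; for the wrist camera it gives the pose at the moment of the call.
A pose or a line that the arm cannot do raises arm.MotionError and nothing moves.
- arm.finish_job(): hands the job in, once; it reports no verdict.
The state is a dict: "time_s": time; "joint_positions": joint angles; "qd": joint speeds; "tau": joint torques, N m; "position": TCP position; "orientation": TCP orientation; "contact_force": force on the tool from outside, world axes, zero at the start; "ft_torque": the same for the moment, N m; "grip_width": finger opening in m.
Only numpy, scipy, OpenCV 4.12 (cv2) and the standard library are available. Lean on these libraries where they do the work, as an engineer would, in place of code of your own. Each camera call takes 0.05 s, during which the arm holds its last target.

## Working session

There is one attempt and no reset: what is moved stays moved. The work goes in short steps, each a Python script; the robot and the scene stay as the last script left them, time stands still between calls to the robot, and variables do not carry over. Pictures are saved under pics/ and viewed, and the job is handed in when it is done.

```bash
mkdir -p pics; python3 - <<'E'
from station import arm, viewer
import cv2
for n in ("scene","top","wrist"):
    m=viewer.camera_model(n); print(n,m)
    cv2.imwrite(f"pics/{n}0.png",viewer.get_image(n)[:,:,::-1])
o=arm.observe(); print(o)
E
```

```text
scene {'mtx': array([[389.59462902,   0.        , 314.65456392],
       [  0.        , 389.59462902, 196.76203855],
       [  0.        ,   0.        ,   1.        ]]), 'xyz': array([ 0.56231363, -0.70048341,  0.89228686]), 'rotation': array([-0.3529386 ,  0.93559776,  0.00944001,  0.00143624])}
top {'mtx': array([[404.1971858 ,   0.        , 321.78840817],
       [  0.        , 404.1971858 , 194.63959417],
       [  0.        ,   0.        ,   1.        ]]), 'xyz': array([0.46387986, 0.01771131, 1.11972453]), 'rotation': array([-0.03494598,  0.7110567 , -0.70178481,  0.02598515])}
wrist {'mtx': array([[298.56247759,   0.        , 317.00036813],
       [  0.        , 298.56247759, 200.11640592],
       [  0.        ,   0.        ,   1.        ]]), 'xyz': array([ 0.22477694, -0.6159816 ,  0.37194803]), 'rotation': array([ 0.11905587,  0.77468103, -0.61362623, -0.09569667])}
{'time_s': 0.15, 'joint_positions': array([ 1.24217635,  0.38363799,  0.04388058,  1.59920537, -0.01789008,
        1.16120473, -0.04985102]), 'qd': array([ 9.63983290e-04, -1.74507889e-03,  7.99568552e-05, -3.58197868e-03,
       -2.36417950e-03,  1.04573592e-03, -2.06200969e-03]), 'tau': array([ 2.17849636e-03, -4.34055197e+01,  1.02702074e+00, -2.49978948e+01,
        1.07688981e-02,  7.23053527e-03, -1.51283922e-05]), 'position': array([ 0.14861709, -0.63239354,  0.40358562]), 'orientation': array([ 0.08133114, -0.08158815,  0.70311642, -0.70168079]), 'contact_force': array([ 0.22674134,  0.29605893, -0.92303919]), 'ft_torque': array([0.00179081, 0.02478033, 0.00806646]), 'grip_width': 0.0851891304456722}
```

View pics/scene0.png

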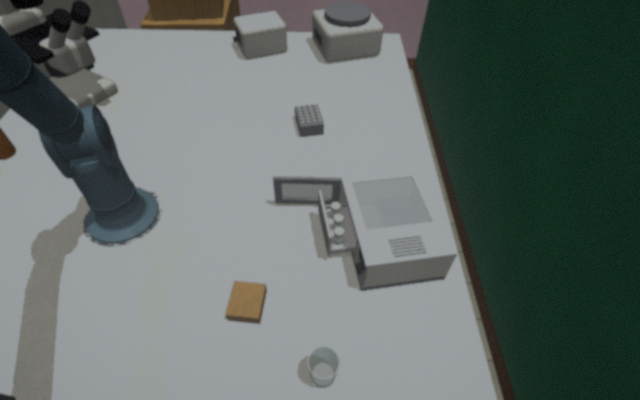

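View pics/top0.png

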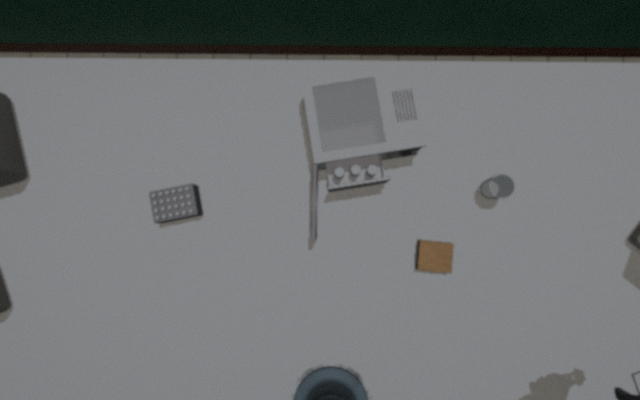

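The top view shows the cabinet near (365,120), the tray front near (357,187), and the door from (316,163) to (313,238). The rack is at (175,204), the slide box at (435,256) and the beaker at (495,187). Next I'll zoom in to get the edges.

```bash
cat > h.py <<'E'
import numpy as np, cv2
from scipy.spatial.transform import Rotation as R
def cam(m):
    q=m['rotation']; return m['mtx'],np.array(m['xyz']),R.from_quat(np.r_[q[1:],q[0]]).as_matrix()
def ray(m,uv):
    K,c,r=cam(m); d=r@np.linalg.inv(K)@np.r_[uv,1.]; return c,d/np.linalg.norm(d)
def onz(m,uv,z):
    c,d=ray(m,uv); return c+d*(z-c[2])/d[2]
def tri(m1,u1,m2,u2):
    c1,d1=ray(m1,u1);c2,d2=ray(m2,u2)
    s=np.linalg.lstsq(np.c_[d1,-d2],c2-c1,rcond=None)[0]
    a=c1+s[0]*d1;b=c2+s[1]*d2; return (a+b)/2,np.linalg.norm(a-b)
def proj(m,p):
    K,c,r=cam(m); q=K@(r.T@(np.array(p)-c)); return q[:2]/q[2]
E
python3 - <<'E'
import cv2
a=cv2.imread('pics/top0.png')[65:250,290:440]; cv2.imwrite('pics/topz.png',cv2.convertScaleAbs(cv2.resize(a,None,fx=3.2,fy=3.2,interpolation=cv2.INTER_CUBIC),alpha=1.6))
a=cv2.imread('pics/scene0.png')[165:295,260:460]; cv2.imwrite('pics/scenez.png',cv2.convertScaleAbs(cv2.resize(a,None,fx=4,fy=4,interpolation=cv2.INTER_CUBIC),alpha=1.3))
E
```

```text
(no output)
```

View pics/topz.png

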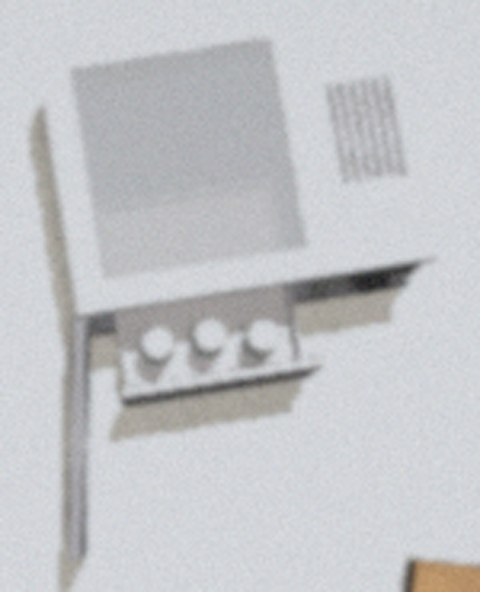

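View pics/scenez.png

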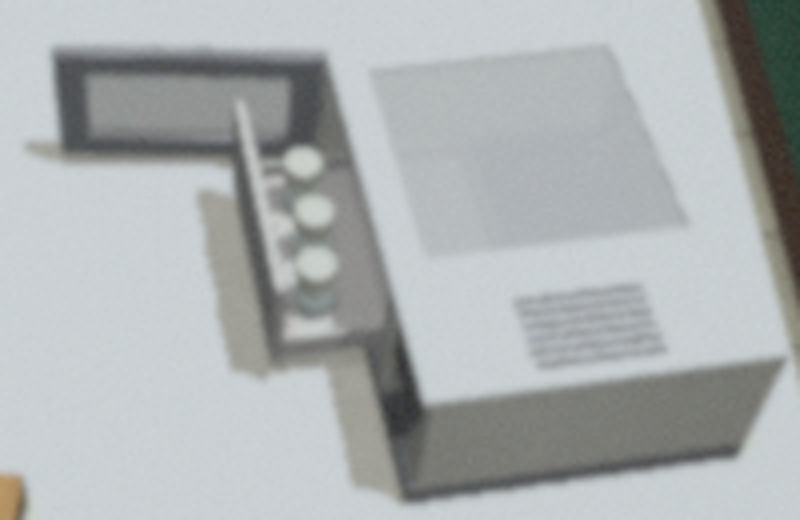

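The zoomed views give clear corners. I'll triangulate these from the two views.

```bash
python3 - <<'E'
from station import viewer
from h import *
T=viewer.camera_model('top');S=viewer.camera_model('scene')
t=lambda x,y:np.array([290+(x+.5)/3.2-.5,65+(y+.5)/3.2-.5]); s=lambda x,y:np.array([260+(x+.5)/4-.5,165+(y+.5)/4-.5])
P={}
for n,a,b,z in [("cabR",t(437,258),s(425,403),.122),("trayL",t(122,400),s(237,100),.108),("trayR",t(320,366),s(276,290),.108),("doorE",t(80,555),s(53,50),.118),("hinge",t(84,318),s(327,53),.118)]:
    p,e=tri(T,a,S,b); print(n,p.round(4),'gap',e.round(4),'topz',onz(T,a,z).round(4),'scenez',onz(S,b,z).round(4))
a=onz(T,t(80,313),.122);b=onz(T,t(437,258),.122);d=b-a;print('front edge',a,b,np.hypot(*d[:2]),'yaw',np.arctan2(d[0],-d[1]))
a=onz(T,t(122,400),.108);b=onz(T,t(320,366),.108);d=b-a;print('tray',np.hypot(*d[:2]),np.arctan2(d[0],-d[1]))
for n,a,z in [("v",t(157,343),.078),("v",t(208,335),.078),("v",t(263,336),.078)]: print(onz(T,a,z))
E
```

```text
cabR [ 0.678  -0.2282  0.1211] gap 0.0016 topz [ 0.677 -0.228  0.122] scenez [ 0.6786 -0.2286  0.122 ]
trayL [0.5667 0.0165 0.1064] gap 0.0051 topz [0.564  0.0162 0.108 ] scenez [0.5692 0.0155 0.108 ]
trayR [ 0.594  -0.1395  0.1045] gap 0.0016 topz [ 0.5928 -0.1391  0.108 ] scenez [ 0.5947 -0.1419  0.108 ]
doorE [0.4423 0.047  0.1212] gap 0.0007 topz [0.4426 0.0471 0.118 ] scenez [0.4415 0.05   0.118 ]
hinge [0.6285 0.0468 0.1228] gap 0.0042 topz [0.6271 0.0468 0.118 ] scenez [0.631 0.052 0.118]
front edge [0.63036488 0.0498547  0.122     ] [ 0.67696299 -0.22804832  0.122     ] 0.2817826695771126 yaw 0.16613211504082612
tray 0.15795432641124768 0.1833259425028415
[ 0.61381587 -0.01164001  0.078     ]
[ 0.62086126 -0.05296813  0.078     ]
[ 0.62056996 -0.0975665   0.078     ]
```

The geometry is consistent: cabinet origin about (0.647, -0.051) with yaw about 0.17. The tray is about 68 mm out and the door about 1.74 rad open. Now I'll move in front of the panel.

```bash
cat >> h.py <<'E'
YAW=0.17
O=np.array([0.647,-0.051,0]); X=np.array([np.cos(YAW),np.sin(YAW),0]); Y=np.array([-np.sin(YAW),np.cos(YAW),0])
def cab(x,y,z): return O+x*X+y*Y+np.array([0,0,z])
def quat(xa):
    ya=np.array([0,0,-1.]); M=np.c_[xa,ya,np.cross(xa,ya)]; q=R.from_matrix(M).as_quat(); return np.r_[q[3],q[:3]]
E
python3 - <<'E'
from station import arm, viewer
from h import *
o=arm.observe(); q=o['orientation']; print(R.from_quat(np.r_[q[1:],q[0]]).as_matrix().round(2))
for s in (1,-1):
    for p in (cab(-.115,0,.25),cab(0,0,.25),cab(-.15,.14,.25)):
        j=arm.inverse_kinematics(p,quat(s*X)); print(s,None if j is None else np.round(j,2))
arm.set_gripper(0.0)
q=quat(X)
arm.move_ptp(cab(-.12,0,.40),q)
arm.servo_line(cab(-.12,0,.25),q,v=.12)
o=arm.observe(); print(o['time_s'],o['position'],o['contact_force'],o['grip_width'])
for n in ("scene","top","wrist"): cv2.imwrite(f"pics/{n}1.png",viewer.get_image(n)[:,:,::-1])
a=cv2.imread('pics/top1.png')[65:250,290:440]; b=cv2.imread('pics/scene1.png')[165:295,260:460]
cv2.imwrite('pics/z1.png',np.hstack([cv2.resize(a,(400,493)),cv2.resize(b,(400,493))]))
E
```

```text
[[-0.97 -0.    0.23]
 [-0.23  0.   -0.97]
 [ 0.   -1.   -0.  ]]
1 [ 0.73  0.51 -0.81  1.95  0.47  0.88  1.42]
1 [ 0.52  0.65 -0.68  1.68  0.48  0.98  1.41]
1 [ 0.7   0.5  -1.05  2.08  0.57  0.88  1.06]
-1 [ 0.45  0.41 -0.47  1.96  0.25  0.82 -1.55]
-1 [ 0.34  0.59 -0.42  1.69  0.29  0.92 -1.6 ]
-1 [ 0.48  0.39 -0.78  2.09  0.38  0.81 -1.93]
4.725 [ 0.52927396 -0.0712953   0.2508451 ] [ 0.77742835 -0.61179455  0.03192365] 7.743598129169718e-05
```

View pics/z1.png

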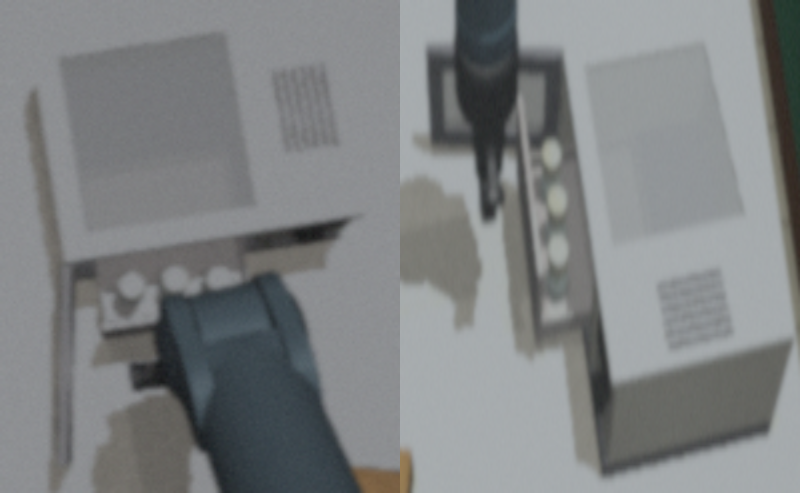

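View pics/wrist1.png

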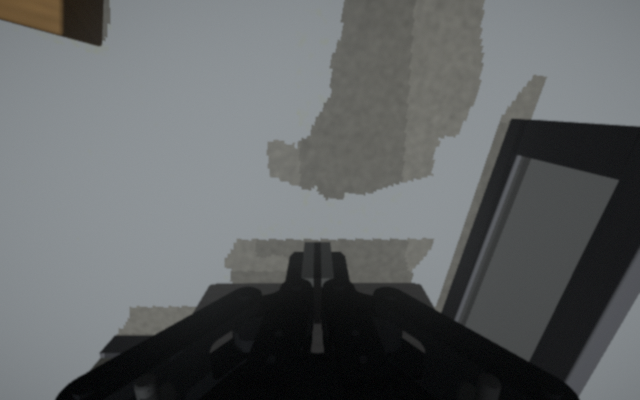

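The closed fingers stand about 40 mm in front of the panel, clear of the door and the vials. Now I'll push.

```bash
python3 - <<'E'
from station import arm, viewer
from h import *
q=quat(X)
hit=arm.servo_line(cab(.015,0,.25),q,v=.04,until_force=8)
o=arm.observe(); p=o['position']-O; print(hit,o['time_s'],p@X,p@Y,o['contact_force'])
a=viewer.get_image('top');b=viewer.get_image('scene')
cv2.imwrite('pics/z2.png',np.hstack([cv2.resize(a[65:250,290:440],(400,493)),cv2.resize(b[165:295,260:460],(400,493))])[:,:,::-1])
E
```

```text
True 7.2167 -0.014386920524730479 0.00018347091776420944 [ 0.28586739 -0.02519659 -0.40848409]
```

View pics/z2.png

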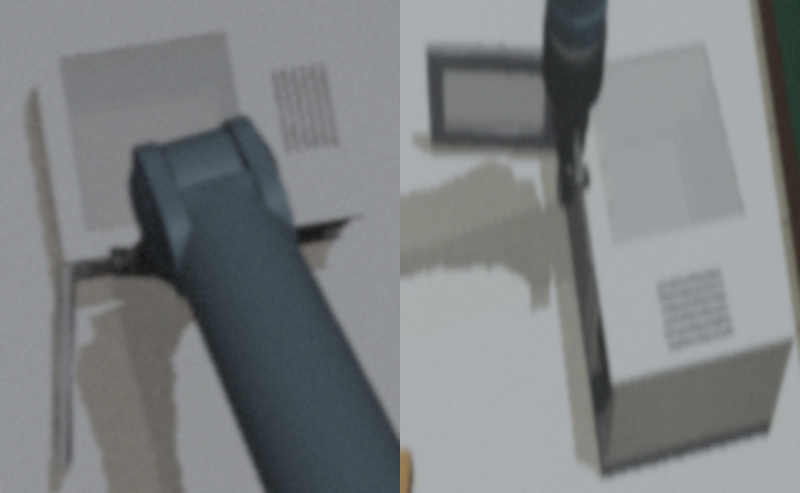

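It stopped with the panel about flush. I'll press again, harder, to make sure it is on the end stop.

```bash
python3 - <<'E'
from station import arm, viewer
from h import *
q=quat(X)
hit=arm.servo_line(cab(.01,0,.25),q,v=.02,until_force=15)
o=arm.observe(); p=o['position']-O; print(hit,o['time_s'],p@X,o['contact_force'])
arm.wait(.3)
o=arm.observe(); p=o['position']-O; print(p@X,o['contact_force'])
arm.servo_line(cab(-.07,0,.25),q,v=.08)
arm.servo_line(cab(-.07,0,.36),q,v=.2)
b=viewer.get_image('scene');w=viewer.get_image('wrist')
a=viewer.get_image('top')
cv2.imwrite('pics/z3.png',np.hstack([cv2.resize(a[65:250,290:440],(400,493)),cv2.resize(b[165:295,260:460],(400,493))])[:,:,::-1])
print(arm.observe()['time_s'])
E
```

```text
True 7.9167 -0.012194950776884065 [-0.72065637  0.7069034  -0.19076004]
-0.012810012245899963 [-0.07149144 -0.53170787 -0.79396497]
9.9333
```

View pics/z3.png

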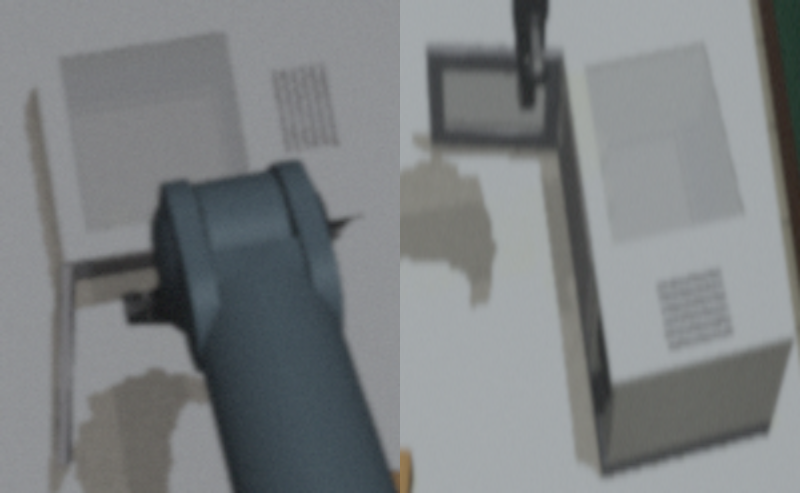

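The tray hit a hard stop (15 N against about 1 N of sliding friction), and the picture shows it flush. Now I'll go over to the outer side of the door.

```bash
cat >> h.py <<'E'
H=O+.098*Y
def dpt(th,r,off,z=.25):
    d=-Y*np.cos(th)-X*np.sin(th); n=-X*np.cos(th)+Y*np.sin(th)
    return H+r*d+off*n+np.array([0,0,z])
E
python3 - <<'E'
from station import arm, viewer
from h import *
q=quat(X)
p=dpt(1.74,.15,.06); print(p)
for th in np.arange(1.74,-.05,-.2):
    j=arm.inverse_kinematics(dpt(th,.15,.02),q); print(th.round(2), None if j is None else np.round(j,2))
a=p.copy();a[2]=.36
arm.servo_line(a,q,v=.15); arm.servo_line(p,q,v=.12)
o=arm.observe(); print(o['time_s'],o['position'],o['contact_force'])
a=viewer.get_image('top');b=viewer.get_image('scene')
cv2.imwrite('pics/z4.png',np.hstack([cv2.resize(a[65:250,290:440],(400,493)),cv2.resize(b[165:295,260:460],(400,493))])[:,:,::-1])
cv2.imwrite('pics/w4.png',viewer.get_image('wrist')[:,:,::-1])
E
```

```text
[0.4803724  0.10546784 0.25      ]
1.74 [ 0.44  0.39 -0.75  2.08  0.36  0.81  1.22]
1.54 [ 0.5   0.38 -0.74  2.09  0.35  0.8   1.29]
1.34 [ 0.55  0.38 -0.72  2.08  0.35  0.8   1.35]
1.14 [ 0.58  0.4  -0.71  2.05  0.35  0.81  1.41]
0.94 [ 0.61  0.42 -0.69  2.01  0.36  0.83  1.46]
0.74 [ 0.62  0.46 -0.67  1.96  0.38  0.85  1.49]
0.54 [ 0.62  0.5  -0.65  1.9   0.39  0.87  1.51]
0.34 [ 0.61  0.55 -0.64  1.82  0.41  0.9   1.53]
0.14 [ 0.59  0.6  -0.63  1.75  0.42  0.94  1.53]
12.45 [0.48090549 0.10571345 0.25071721] [-0.18634022  0.0729349  -0.98354237]
```

View pics/z4.png

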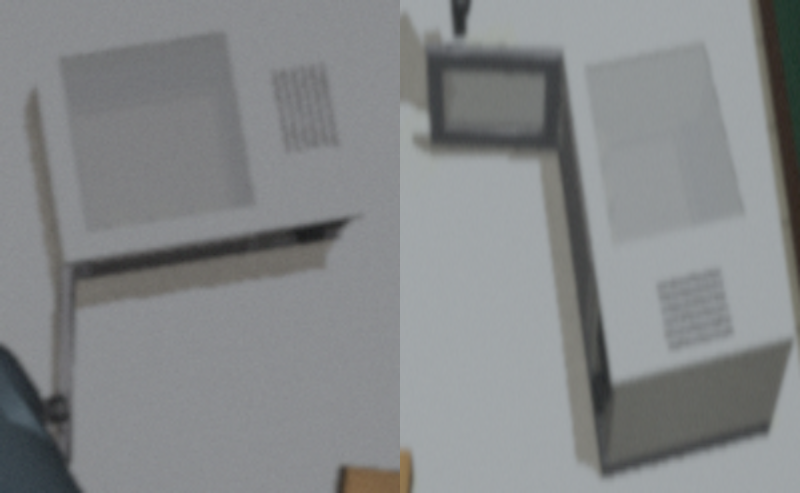

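View pics/w4.png

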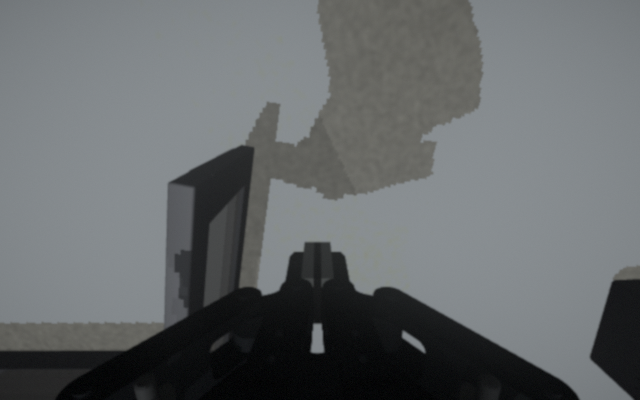

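The tray is home: nothing shows in front of the cabinet. The fingertips are on the door's outer side, with the door edge at about (250,150) in the wrist view and the fingers at (317,250). Now I'll push the door along its arc.

```bash
python3 - <<'E'
from station import arm, viewer
from h import *
q=quat(X)
for th in [1.74,1.55,1.35,1.15,.95,.75,.55,.35,.2,.1]:
    hit=arm.servo_line(dpt(th,.14,.021),q,v=.07,until_force=12)
    o=arm.observe(); print(th,hit,round(o['time_s'],2),o['contact_force'].round(1))
    if hit: break
if not hit:
    hit=arm.servo_line(dpt(-.1,.14,.021),q,v=.03,until_force=12)
o=arm.observe(); p=o['position']-O; print(hit,o['time_s'],p@X,p@Y,o['contact_force'])
a=viewer.get_image('top');b=viewer.get_image('scene')
cv2.imwrite('pics/z5.png',np.hstack([cv2.resize(a[65:250,290:440],(400,493)),cv2.resize(b[165:295,260:460],(400,493))])[:,:,::-1])
E
```

```text
1.74 False 13.32 [0.5 0.2 0.7]
1.55 False 13.86 [-0.1  0.1 -0.1]
1.35 False 14.41 [-0.3  0.1 -0.6]
1.15 False 14.96 [-0.4  1.7  0.5]
0.95 False 15.51 [ 0.5 -0.6  0.1]
0.75 False 16.06 [0.4 0.4 0.4]
0.55 False 16.61 [0.1 0.3 0.5]
0.35 False 17.16 [-0.7 -0.7 -0.2]
0.2 False 17.61 [-0.9  0.5 -0.5]
0.1 False 17.96 [-0.4 -0.3  0.5]
True 18.5333 -0.02193539178949895 -0.041123801494455145 [-1.1505115  -0.80552367  4.90441002]
```

View pics/z5.png

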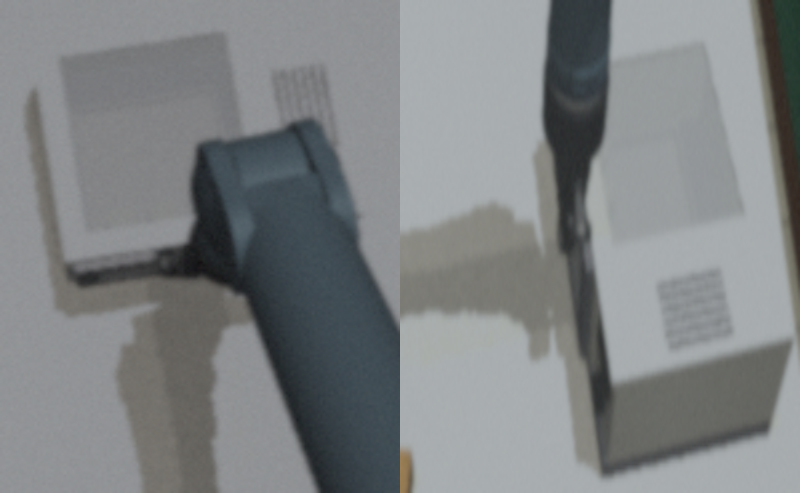

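The contact at x = -21.9 mm is the tray contact plus the door's 10 mm thickness, so the door is shut. I'll press once more, then back off and check.

```bash
python3 - <<'E'
from station import arm, viewer
from h import *
q=quat(X)
hit=arm.servo_line(cab(0,-.05,.25),q,v=.02,until_force=15)
o=arm.observe(); p=o['position']-O; print(hit,p@X,o['contact_force'].round(1))
arm.wait(.3)
arm.servo_line(cab(-.08,-.05,.25),q,v=.05)
arm.servo_line(cab(-.2,-.1,.42),q,v=.15)
try: arm.move_ptp([.3,-.45,.42],q)
except arm.MotionError as e: print(e)
print(arm.observe()['time_s'])
a=viewer.get_image('top');b=viewer.get_image('scene')
cv2.imwrite('pics/top6.png',a[:,:,::-1])
cv2.imwrite('pics/z6.png',np.hstack([cv2.resize(a[65:250,290:440],(400,493)),cv2.resize(b[165:295,260:460],(400,493))])[:,:,::-1])
E
```

```text
True -0.020780899598451086 [-2.  -0.6  5.2]
23.5417
```

View pics/z6.png

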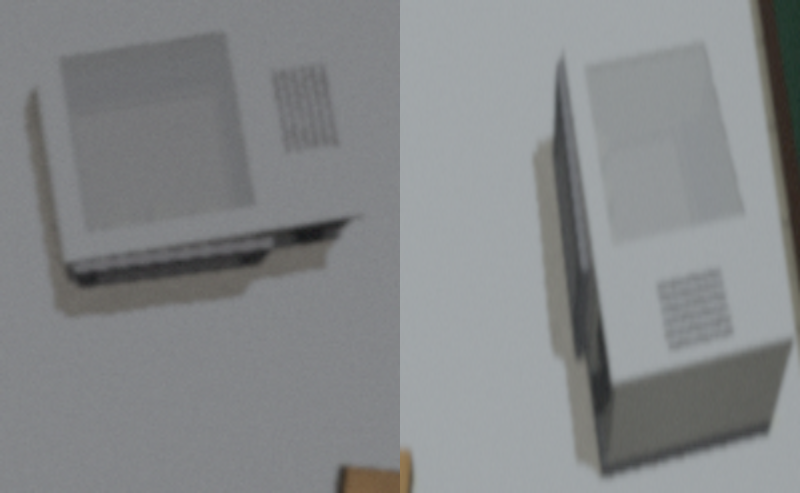

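View pics/top6.png

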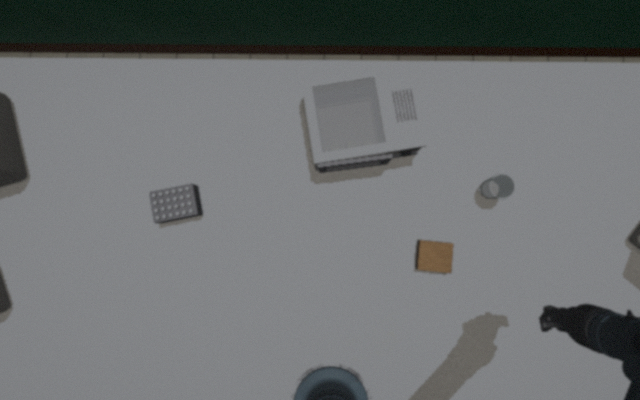

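The door lies parallel to the cabinet front: edge slopes are 0.160 and 0.153, a difference of about 0.01 rad. The rack, box and beaker are at the same pixels as at the start. I'm handing the job in.

```bash
python3 - <<'E'
from station import arm
arm.wait(.5); print(arm.observe()['contact_force'].round(1)); arm.finish_job()
E
```

```text
[-0.4 -0.4  0.2]
the job is handed in; nothing more can be done
```

I pushed the tray home, then swung the door shut, and handed the job in at about 24 s of the 54 s allowed. No verdict is reported.

- **Tray:** I pushed it about 68 mm with the closed fingers at 0.04 m/s. I then pressed again until a 15 N stop, and pictures taken afterwards showed it flush with the front.
- **Door:** I pushed it along its arc from about 1.74 rad, then pressed to a 15 N stop. In the last top view its edge is parallel to the cabinet front within about 0.01 rad.
- **Bystanders:** The beaker, tip rack and slide box are at the same pixels as at the start.
- **Robot:** The arm was clear of everything at hand-in, with only sensor noise on the tool.
- **Vials, not confirmed:** They are out of sight once the tray is home, so I could not check that they are still standing. The fingers stayed outside the tray panel and the push was slow.

No check failed or disagreed. The two-view measurements had gaps of up to 5 mm between rays.

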